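Stand up and vent a small pressure vessel

ROBOT

A 6-joint arm with a two-finger parallel gripper is mounted at the origin on the work surface. World frame = base frame: x ahead of the robot, y to its left, z up, the work surface at z = 0. Lengths are in mm, angles in rad, forces in N, time in s.
With the tool pointing down it reaches from about 425 to 1125 mm from the base axis. Payload 14.9 kg.
Tool frame: the origin (TCP) lies midway between the tips of the shut fingers; the grasp point (between the pads) lies 19 mm behind it; z points along the fingers, y is the line along which they close (so a half turn about z gives the same grasp; the last joint's range is limited). The gripper opens to 91 mm and grips with 3 to 60 N. Pads are 32 mm wide; open, the fingers measure 118 mm over their backs; the gripper's body (76 mm by 178 mm) begins 60 mm behind the grasp point.
Start: joints at [-1.141, 0.379, 1.734, -0, 1.028, -0.033], TCP at [312.517, -626.379, 213.932] pointing down, gripper open.
Joint ranges: [-2.77, 2.77], [-0.74, 2.19], [0, 2.66], [-1.06, 4.2], [0.31, 2.87], [-3.08, 3.08]. Speed limits (rad/s): [1.89, 1.89, 2.39, 3.14, 3.14, 3.14].

INTERFACE

Orientations are given as a 3x3 rotation matrix whose columns are the frame's x, y, z axes.
In Python, from bench import ctrl, eyes, sign_off, spotter gives the robot as it stands.
- The arm moves only by the tool step_arm, never from a script. Its argument "steps" is a list of rows, each a list of 2 entries, a list of its own where there are three numbers: the shift along the tool's x, y, z in cm, then the turn, a rotation vector about the tool's x, y, z in degrees. A call has exactly 8 rows; each row is the pose to reach, as a shift and turn from the pose commanded when the call began, along the tool's axes at that moment; what a row does not reach only later rows make up. A row lasts 1/10 s, in which the tool goes at most 50 mm and 8.59 degrees, less where a joint would pass 70% of its speed; a pose out of reach is approached as far as the arm can. A call with a gripper value outside its range is refused whole. "gripper" is the finger opening in cm, from 0 to 9.12, set as the call begins (left out, the last holds). The fingers move at their own pace and stop on an object; the grip force is fixed at half the most. Time passes only in rows, so rows that repeat a pose let the fingers close, or fill a call up. It gives the time, the measured TCP pose, the force, the opening and the grip force at its end, in the units of the state.
- ctrl.get_obs(): the state, without advancing time (a new reading comes with each control period).
- eyes.grab_frame(name): name is "scene" or "side" or "wrist"; returns the picture (384x512x3 uint8, red, green, blue); there is no depth.
- eyes.calibration(name): a dict with "fx", "fy", "cx", "cy" (pixels), "dist_coeffs" ([k1, k2, p1, p2, k3] as OpenCV has them; the pictures are not rectified), "R" (3x3) and "t" (3): a world point X has camera coordinates R X + t; the wrist camera has in their place "hand_eye" (4x4, takes a point from camera to tool coordinates, whose origin is the TCP and whose axes are the flange's). Camera axes: x right, y down, z forward; pixel columns grow to the right and rows downward; lengths in mm; the calibration is good to about 2 mm. A picture is of the moment at which its call begins: read the wrist's pose just before it. calibration takes no time and is no camera call.
- sign_off(): hands the job in; it is judged then, once.
Trained networks look in the newest picture that a camera, given by its name, has taken for a name from the list of things; names that differ only in an ending like _2 or _b are one class to them, and where a whole thing is asked for, a point or a joint stands for the part that bears it (a point fixed in the world has none). Each returns a list of dicts, best first, with "conf" (0 to 1); they miss things now and then, are a little off and sometimes report something else, mostly with a low value. They report only what shows in the picture. A call takes as long as a camera call. They do not tell look-alikes from the thing itself.
- spotter.outline_of(label, camera): "region" (384x512 bool, what is visible of it) and "box" ([left, top, right, bottom] in pixels, round what is visible of it).
The state is a dict: "time": time; "joint_pos": joint angles; "qvel": joint speeds; "joint_torque": joint torques, N m; "tool_pos": TCP position; "orientation": TCP orientation; "contact_force": force on the tool from outside, world axes, zero at the start; "moment": the same for the moment, N m; "finger_gap": finger opening in mm; "gripper_force": force on a finger pad.
Only numpy, scipy, OpenCV 4.12 (cv2) and the standard library are available. Lean on these libraries where they do the work, as an engineer would, in place of code of your own. Each camera call takes 0.05 s, during which the arm holds its last target. There are 200 camera calls.

TASK

The small steel pressure vessel lying in its cradle is still under pressure. Stand it upright in the well of the aluminium holder block, valve up, and let go of it; then unscrew the tiny knurled lock nut on its vent valve (anticlockwise) as far as its stop and let go of the nut, and after that press the freed valve pin down, without forcing it, and hold it down for about two seconds to let the pressure out. Finally let the pin spring back and leave the vessel standing there with the nut backed off, and the other things on the bench where they are.

Things in the scene. Friction and masses are not known exactly. Their poses are not given: they have to be found in the camera images.
- vessel: Loose steel pressure vessel, about 0.55 kg, the only one with a valve. Origin: centre of its flat underside; z axis runs along it to the valve. Cylinder 50 mm in diameter, 90 mm long; then a collar 26 mm wide up to 102 mm, a brass barrel 10 mm wide up to 126 mm, the lock nut up to 135 mm, the pin's tip at 144 mm. Starts lying, axis level 46 mm above the bench, valve end to +y within 20 degrees.
- vessel_mid (a point): Point on the vessel's axis 50 mm from its underside, near its centre of mass: a good place to grip it across its 50 mm diameter. Same axes as vessel.
- cradle: Fixed white plastic V cradle in which the vessel lies at the start, 100 mm long, 42 mm wide (narrower than the vessel, so fingers pass beside it), saddles up to 34 mm high. Origin: centre of its underside; its y axis points along the vessel, to the valve end.
- holder: Fixed aluminium block 90 x 90 mm, 30 mm high, with one round well 57 mm in diameter and 18 mm deep in the middle of its top, edge chamfered 2 mm. Origin: centre of its underside.
- well_floor (a point): Centre of the well's floor, 12 mm above the bench; the standing vessel's origin rests here (up to 3.5 mm of play sideways).
- nut_mid (a point): Centre of the brass knurled lock nut, 13.6 mm in diameter, 9 mm high, on the vessel's axis 131 mm from its underside when tight; z points up the valve. It rides on the pin and moves with it. Below it 24 mm of slimmer barrel are free for fingertips. Turned anticlockwise (seen from the pin's end) it climbs 1 mm per rad up the pin's fast thread.
- lock_nut (a joint): Turn of the lock nut in rad: 0 is screwed down tight on the barrel, 4.0 is its upper stop (it cannot come off); grows anticlockwise seen from above. Starts between 0 and 0.6. Friction torque about 0.03 N m; stays where it is left. Until it is backed off it holds the pin up.
- pin_tip (a point): Rounded upper tip of the steel valve pin (5 mm in diameter), 144 mm from the vessel's underside. It stands 9 mm above the tight nut and 5 mm above the nut at its stop. z axis points up the valve.
- vent_pin (a joint): How far the valve pin is pressed down, in m: 0 up (shut), 0.0035 fully down (open, hard stop). Sprung: about 3 N to start it, 6 to 7 N fully down. It goes down only as far as the nut has been backed off. If the nut is held at one height while it is turned, the pin is drawn down instead of the nut rising.
- plain_vessel: Bystander: loose steel vessel of the same 50 mm diameter, 98 mm high, with a plain stud and no valve, standing. Origin: centre of its underside.
- bottle: Bystander: white plastic bottle with black cap, 68 mm in diameter, 190 mm high. Origin: centre of its underside.
- jar: Bystander: glass jar with white lid, 56 mm in diameter, 105 mm high. Origin: centre of its underside.
- tip_box: Bystander: blue pipette tip box with clear lid, 125 x 85 x 68 mm. Origin: centre of its underside.
- tube_rack: Bystander: low white rack with small tubes, 50 x 110 mm, 41 mm high. Origin: centre of its underside.
- spanner: Bystander: steel spanner 160 mm long, lying. Origin: middle of its underside.
- marker: Bystander: orange marker with black cap, 140 mm long, 13 mm thick, lying. Origin: middle of its underside.
Not all that is in view belongs to the job. What is meant by the holder is not black or orange, and is the larger of those in its own colour.

How it is judged (in metres and radians):
On the way, in this order (a step that is already met when the one before it is completed fails the run):
1. the vessel stands upright in the holder's well, let go (horizontal distance between vessel and well_floor below 0.007 m and z of vessel in the frame of well_floor below 0.004 m and angle between vessel's own z axis and vertical below 0.1 rad and height (world z) of pin_tip above 0.13 m and contact force between the fingers and vessel below 0.1 N), for 0.2 s.
2. the lock nut is backed off to its stop (to within about 0.6 rad), let go, and the pin is up (value of joint lock_nut above 3.4 rad and value of joint vent_pin below 0.001 m and contact force between the fingers and vessel below 0.1 N and angle between vessel's own z axis and vertical below 0.1 rad), for 0.1 s.
3. the valve pin is held down at least 2.5 mm for one second, the vessel still upright in the well (value of joint vent_pin above 0.0025 m and angle between vessel's own z axis and vertical below 0.1 rad and horizontal distance between vessel and well_floor below 0.007 m), for 1 s.
At the end, for the whole second after the job is handed in: The vessel stands upright (within 0.06 rad) and at rest in the holder's well (underside within 7 mm of the well's centre and 4 mm of its floor), the lock nut is backed off (more than 3.2 rad) and the pin has sprung up again (less than 1 mm down) (horizontal distance between vessel and well_floor below 0.007 m and z of vessel in the frame of well_floor below 0.004 m and angle between vessel's own z axis and vertical below 0.06 rad and height (world z) of pin_tip above 0.13 m and value of joint vent_pin below 0.001 m and value of joint lock_nut above 3.2 rad and linear speed of vessel below 0.02 m/s); the robot touches nothing.
It fails at once if the valve pin was forced: more than 45 N on it (contact force between the fingers and vent_pin_c0 above 45 N or contact force between the fingers and vent_pin_c1 above 45 N).
It fails at once if the vessel was vented while not upright (value of joint vent_pin above 0.0025 m and angle between vessel's own z axis and vertical above 0.3 rad).
It fails at once if another thing on the bench was pushed away (40 mm) or knocked over (distance of any of plain_vessel, bottle, jar, tip_box, tube_rack, spanner, marker from where it was at the start of the episode above 0.04 m or angle between any of plain_vessel, bottle, jar's own z axis and vertical above 0.5 rad).
It also fails if it takes over 72 s, if anything falls off the work surface, if the arm or the gripper's body presses on something with over 40 N, if the wrist force passes 120 N, or if a joint passes its speed limit or range.

## Working session

There is one attempt and no reset: what is moved stays moved. The work goes in short steps, Python scripts to look and compute and a tool call to move; the robot and the scene stay as the last step left them, time stands still between calls to the robot, and variables do not carry over. Pictures are saved under pics/ and viewed, at most 10 in all, crops included, and the job is handed in when it is done.

Besides the shell and the picture viewer there is one more tool, called after "Emit:" as a command line: name --argument value ..., lists and objects as JSON in quotes. step_arm: Moves the arm, as the interface text tells. Its arguments: {"type":"object","properties":{"steps":{"type":"array","items":{"type":"array"}},"gripper":{"type":"number"}},"required":["steps"]}

```bash
mkdir -p pics
cat > h.py <<'E'
import numpy as np, cv2
from bench import ctrl, eyes, sign_off, spotter
def cal(n):
    c=eyes.calibration(n)
    K=np.array([[c["fx"],0,c["cx"]],[0,c["fy"],c["cy"]],[0,0,1]]);d=np.array(c["dist_coeffs"])
    return c,K,d
def extr(n,obs=None):
    c,K,d=cal(n)
    if n!="wrist": return np.array(c["R"]),np.array(c["t"]).ravel(),K,d
    o=obs; T=np.eye(4);T[:3,:3]=np.array(o["orientation"]);T[:3,3]=o["tool_pos"]
    W=np.linalg.inv(T@np.array(c["hand_eye"]));return W[:3,:3],W[:3,3],K,d
def ray(E,uv):
    R,t,K,d=E
    p=cv2.undistortPoints(np.array([[uv]],float),K,d)[0,0]
    v=R.T@np.array([p[0],p[1],1.]);return -R.T@t,v/np.linalg.norm(v)
def at_z(E,uv,z):
    o,v=ray(E,uv);return o+v*(z-o[2])/v[2]
def proj(E,X):
    R,t,K,d=E
    return cv2.projectPoints(np.array(X,float).reshape(-1,1,3),cv2.Rodrigues(R)[0],t,K,d)[0][:,0]
def tri(Es,uvs):
    A=np.zeros((3,3));b=np.zeros(3)
    for E,uv in zip(Es,uvs):
        o,v=ray(E,uv);P=np.eye(3)-np.outer(v,v);A+=P;b+=P@o
    X=np.linalg.solve(A,b)
    return X,[np.linalg.norm(np.cross(X-ray(E,uv)[0],ray(E,uv)[1])) for E,uv in zip(Es,uvs)]
E
python3 - <<'E'
from h import *
np.set_printoptions(precision=2,suppress=True)
o=ctrl.get_obs();print(o["time"],o["tool_pos"],np.array(o["orientation"]))
print(np.array(eyes.calibration("wrist")["hand_eye"]))
ims=[]
for n in["scene","side"]:
    im=eyes.grab_frame(n);E=extr(n);np.save(f"{n}0.npy",im)
    cv2.imwrite(f"pics/{n}0.png",cv2.resize(im[:,:,::-1],(800,600)))
    print(n,"cam at",-E[0].T@E[1])
    for l in["vessel","cradle","holder","lock_nut","vent_pin","plain_vessel","bottle","jar","tip_box","tube_rack","spanner","marker"]:
        for r in spotter.outline_of(l,n)[:3]:
            m=r["region"];ys,xs=np.nonzero(m);print(n,l,round(r["conf"],2),r["box"],len(xs),np.round([xs.mean(),ys.mean()],1) if len(xs) else "", at_z(E,[xs.mean(),ys.mean()],30) if len(xs) else "")
E
```

```text
0.0 [ 312.35 -626.02  213.32] [[ 0.89  0.45 -0.  ]
 [ 0.45 -0.89  0.  ]
 [ 0.   -0.   -1.  ]]
[[   0.     -0.97   -0.24   69.16]
 [   1.      0.      0.      0.12]
 [   0.     -0.24    0.97 -170.26]
 [   0.      0.      0.      1.  ]]
scene cam at [1134.82  907.62  828.63]
scene vessel 0.83 [277.5, 222.1, 307.7, 257.6] 602 [292.4 237.2] [558.56 179.48  30.  ]
scene cradle 0.75 [219.3, 160.6, 248.9, 187.3] 565 [234.2 176.1] [ 546.74 -184.26   30.  ]
scene cradle 0.74 [277.4, 237.6, 300.5, 260.2] 131 [289.  250.8] [599.41 221.11  30.  ]
scene holder 0.96 [220.5, 166.1, 248.1, 188.2] 551 [234.4 176.4] [ 546.96 -182.56   30.  ]
scene holder 0.73 [248.9, 186.0, 272.2, 201.5] 387 [262.3 194.1] [519.74 -44.08  30.  ]
scene holder 0.7 [247.1, 138.1, 268.8, 157.4] 435 [255.5 149.8] [ 387.2  -305.55   30.  ]
scene lock_nut 0.69 [375.3, 240.5, 393.0, 282.7] 186 [383.7 258.8] [397.89 375.64  30.  ]
scene lock_nut 0.65 [200.4, 216.3, 247.7, 238.9] 287 [223.7 227.2] [706.25  41.44  30.  ]
scene plain_vessel 0.71 [208.2, 237.1, 228.4, 268.5] 634 [219.7 252.4] [765.23 130.27  30.  ]
scene plain_vess
[... 1280 characters left out ...]
essel 0.58 [153.8, 187.6, 175.5, 220.7] 592 [167.9 202.5] [789.88 129.73  30.  ]
side bottle 0.76 [239.1, 116.2, 259.9, 172.5] 915 [249.9 148.3] [ 782.73 -249.19   30.  ]
side jar 0.89 [118.0, 215.9, 148.9, 258.4] 931 [133.4 237. ] [754.63 281.72  30.  ]
side tip_box 0.64 [277.9, 122.1, 318.1, 156.3] 998 [295.7 138.9] [ 685.91 -398.39   30.  ]
side tube_rack 0.56 [284.2, 222.7, 323.4, 257.1] 820 [301.2 239.9] [389.69  30.65  30.  ]
side spanner 0.55 [196.3, 186.7, 242.1, 214.6] 294 [220.9 200.2] [669.25  30.68  30.  ]
side marker 0.66 [190.2, 327.5, 251.8, 360.3] 477 [222.9 341.2] [363.17 363.52  30.  ]
side marker 0.41 [289.1, 165.7, 325.6, 195.9] 746 [305.2 181.1] [ 517.83 -194.37   30.  ]
```

Run:
```python
from h import *
a=np.load("scene0.npy");b=np.load("side0.npy")
c=np.hstack([cv2.resize(a[125:310,150:310],(400,462),interpolation=cv2.INTER_CUBIC),cv2.resize(b[115:275,225:365],(400,462),interpolation=cv2.INTER_CUBIC)])
cv2.imwrite("pics/hold.png",c[:,:,::-1])
```

```text
(no output)
```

View pics/side0.png

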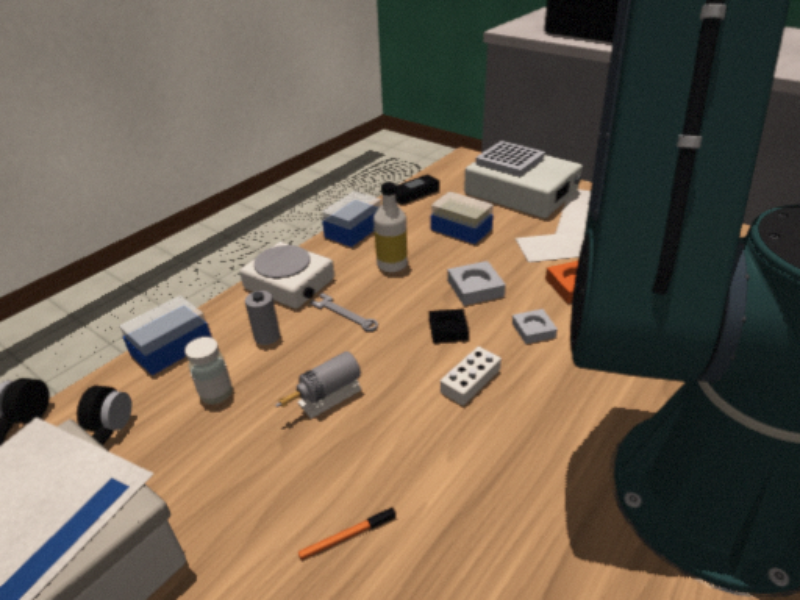

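View pics/hold.png

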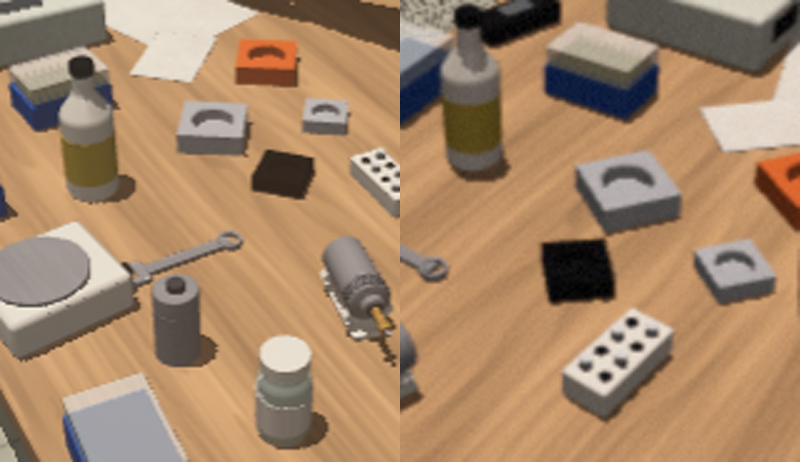

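Grey blocks: the large one at scene (234,176) / side (304,181) and the small one at scene (281,171) / side (342,208). There is also an orange one at scene (255,150) and a black one at scene (262,194). The holder is the large grey block, which is aluminium-coloured and the larger of its colour; the enlarged crop confirms it. The vessel lies at side (208,243) with its brass valve towards +y. I'm moving over the holder now.

Emit:
step_arm --steps '[[[10,-7,-3],[0,0,-8]],[[20,-14,-6],[0,0,-16]],[[30,-21,-8],[0,0,-24]],[[39,-29,-9],[0,0,-32]],[[39,-29,-9],[0,0,-40]],[[39,-29,-9],[0,0,-44]],[[39,-29,-9],[0,0,-44]],[[39,-29,-9],[0,0,-44]]]' --gripper 9.1

```text
time: 2.1
tool_pos: [491.4, -274.7, 289.2]
orientation: [[0.334, 0.943, 0.0], [0.943, -0.334, -0.0], [-0.0, 0.001, -1.0]]
contact_force: [0.7, -0.4, 0.1]
finger_gap: 90.7
gripper_force: 0.0
```

```bash
cat >> h.py <<'E'
def snap(tag,labels,zs):
    import pickle
    o=ctrl.get_obs();im=eyes.grab_frame("wrist");E=extr("wrist",o);np.save(tag+".npy",im);pickle.dump(E,open(tag+".E","wb"))
    cv2.imwrite(f"pics/{tag}.png",im[:,:,::-1]);print("joints",np.round(o["joint_pos"],3),"t",o["time"])
    for l,z in zip(labels,zs):
        for r in spotter.outline_of(l,"wrist")[:3]:
            m=r["region"].astype(np.uint8);ys,xs=np.nonzero(m)
            if len(xs)==0: continue
            np.save(f"{tag}_{l}.npy",m) if r["conf"]>.5 else 0
            (c,s,a)=cv2.minAreaRect(np.c_[xs,ys].astype(np.float32))
            print(l,round(r["conf"],2),r["box"],"cen",np.round([xs.mean(),ys.mean()],1),"rect",np.round(c,1),np.round(s,1),round(a,1),"world",np.round(at_z(E,c,z),1))
E
python3 - <<'E'
from h import *
snap("w1",["holder"],[30])
print(eyes.calibration("wrist")["fx"])
E
```

```text
joints [-0.551  0.076  1.962  0.     1.102 -0.211] t 2.1
holder 0.89 [134.8, 96.9, 185.2, 148.6] cen [159.2 122.1] rect [158.8 122.7] [45.1 42.2] 15.5 world [ 378.1 -165.1   30. ]
holder 0.85 [233.7, 78.0, 304.4, 151.4] cen [266.8 115.6] rect [266.9 115.7] [62.1 62.7] 15.5 world [ 533.2 -209.3   30. ]
holder 0.76 [173.3, 188.5, 233.4, 238.1] cen [202.9 214.3] rect [198.  216.4] [57.  47.3] 14.0 world [ 377.7 -321.    30. ]
281.2830733180527
```

View pics/w1.png

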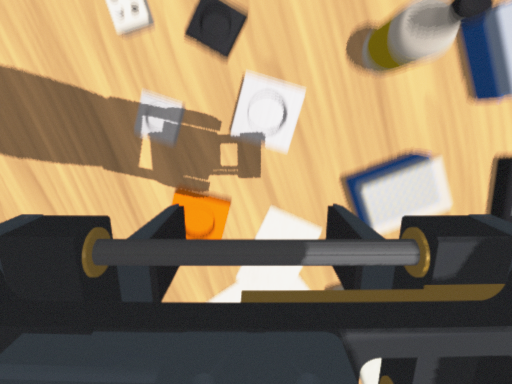

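Emit:
step_arm --steps '[[[3,1,3],[0,0,0]],[[6,2.5,6],[0,0,0]],[[9.4,4,9.9],[0,0,0]],[[9.4,4,9.9],[0,0,0]],[[9.4,4,9.9],[0,0,0]],[[9.4,4,9.9],[0,0,0]],[[9.4,4,9.9],[0,0,0]],[[9.4,4,9.9],[0,0,0]]]'

```text
time: 3.0
tool_pos: [560.0, -202.2, 190.7]
orientation: [[0.335, 0.942, 0.002], [0.942, -0.335, -0.001], [-0.0, 0.002, -1.0]]
contact_force: [1.3, -0.3, 0.1]
finger_gap: 90.9
gripper_force: 0.0
```

Run:
```python
from h import *
import pickle
np.set_printoptions(precision=1,suppress=True)
snap("w2",["holder"],[30])
im=np.load("w2.npy")
cv2.imwrite("pics/w2c.png",cv2.resize(im[0:260,130:430],(780,676))[0:600,:,::-1])
# triangulate centroids with static views (vessel: scene+side)
es,ed=extr("scene"),extr("side")
print("holder s/s",tri([es,ed],[[234.4,176.4],[304.4,180.8]]))
print("vessel s/s",tri([es,ed],[[292.4,237.2],[207.8,242.7]]))
```

```text
joints [-0.4  0.2  2.  -0.   0.9 -0. ] t 3.0
holder 0.74 [131.8, 45.6, 209.0, 128.0] cen [171.   87.4] rect [170.7  87.1] [66.6 62.2] 26.6 world [506.7 -71.8  30. ]
holder 0.72 [79.5, 162.3, 142.7, 225.4] cen [109.4 194.7] rect [109.  195.2] [59.9 50.9] 16.7 world [ 384.9 -161.3   30. ]
holder 0.66 [161.9, 277.4, 203.1, 302.6] cen [181.3 290.5] rect [181.1 291.1] [29.3 26.9] 14.0 world [ 415.9 -313.4   30. ]
holder s/s (array([ 531.8, -212.3,   11.4]), [np.float64(2.7635925094344804), np.float64(2.7635925094346248)])
vessel s/s (array([568.2, 190.7,  43.6]), [np.float64(0.9715075553067091), np.float64(0.9715075553066401)])
```

View pics/w2c.png

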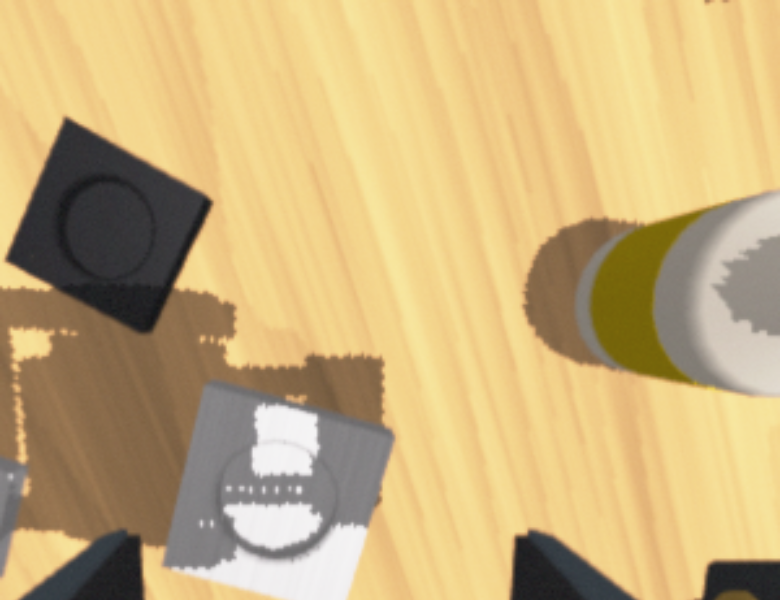

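The crop shows the holder's grey block with the well centre near (278,500), which is image (237,192). The black decoy is at (107,228) and the bottle is at right.

Run:
```python
from h import *
import pickle
np.set_printoptions(precision=1,suppress=True)
e1=pickle.load(open("w1.E","rb"));e2=pickle.load(open("w2.E","rb"));es,ed=extr("scene"),extr("side")
uv=[[268.5,111.8],[237,192.2],[235.2,173.4],[304.8,179.8]]
print(tri([e1,e2],uv[:2]));print(tri([e1,e2,es,ed],uv))
for e,u in zip([e1,e2,es,ed],uv):print(at_z(e,u,30))
o=ctrl.get_obs();R=np.array(o["orientation"]);print(R.T@(np.array([565,110,260])-o["tool_pos"]))
```

```text
(array([ 536.7, -205.5,   49.1]), [np.float64(0.6229100998980279), np.float64(0.6229100998978913)])
(array([ 532.3, -208.3,   22.8]), [np.float64(6.360952543524628), np.float64(3.4461515320070144), np.float64(2.558367142123541), np.float64(4.398554011630842)])
[ 537.3 -204.9   30. ]
[ 534.4 -210.1   30. ]
[ 535.2 -197.7   30. ]
[ 522.5 -199.7   30. ]
[295.6 -99.4 -69.8]
```

Emit:
step_arm --steps '[[[5,-1.7,-2],[0,0,-5]],[[10,-3.4,-4],[0,0,-10]],[[15,-5,-6],[0,0,-15]],[[20,-6.6,-7],[0,0,-19.5]],[[25,-8.3,-7],[0,0,-19.5]],[[29.6,-9.9,-7],[0,0,-19.5]],[[29.6,-9.9,-7],[0,0,-19.5]],[[29.6,-9.9,-7],[0,0,-19.5]]]'

```text
time: 3.9
tool_pos: [565.3, 113.3, 260.1]
orientation: [[-0.003, 1.0, 0.001], [1.0, 0.003, 0.0], [0.0, 0.001, -1.0]]
contact_force: [-0.2, -0.0, -1.1]
finger_gap: 91.3
gripper_force: 0.0
```

Run:
```python
from h import *
snap("w3",["vessel","cradle","lock_nut","vent_pin"],[46,20,46,46])
print(ctrl.get_obs()["tool_pos"])
im=np.load("w3.npy")
cv2.imwrite("pics/w3c.png",cv2.resize(im[0:230,130:430],(780,598))[:,:,::-1])
```

```text
joints [0.157 0.131 1.959 0.    1.051 0.154] t 3.9
vessel 0.92 [229.3, 44.6, 283.8, 156.5] cen [257.5 110.8] rect [260.6  98.4] [ 39.8 116.4] 14.0 world [572.6 209.9  46. ]
vessel 0.5 [355.9, 0.8, 438.3, 61.8] cen [393.4  26.7] rect [393.9  24.1] [48.7 90.7] 55.5 world [737.8 300.3  46. ]
cradle 0.72 [360.6, 360.1, 380.5, 384.0] cen [370.  372.1] rect [369.5 371. ] [24. 21.] 90.0 world [ 776.5 -259.8   20. ]
vent_pin 0.7 [266.1, 42.5, 277.4, 53.9] cen [272.7  50.4] rect [273.5  50.5] [ 9.9 12.7] 45.0 world [588.3 267.9  46. ]
vent_pin 0.6 [361.7, 359.8, 381.6, 384.0] cen [370.  372.3] rect [369.5 371. ] [24. 21.] 90.0 world [ 763.1 -231.9   46. ]
[565.36049693 109.706782   259.60037557]
```

View pics/w3c.png

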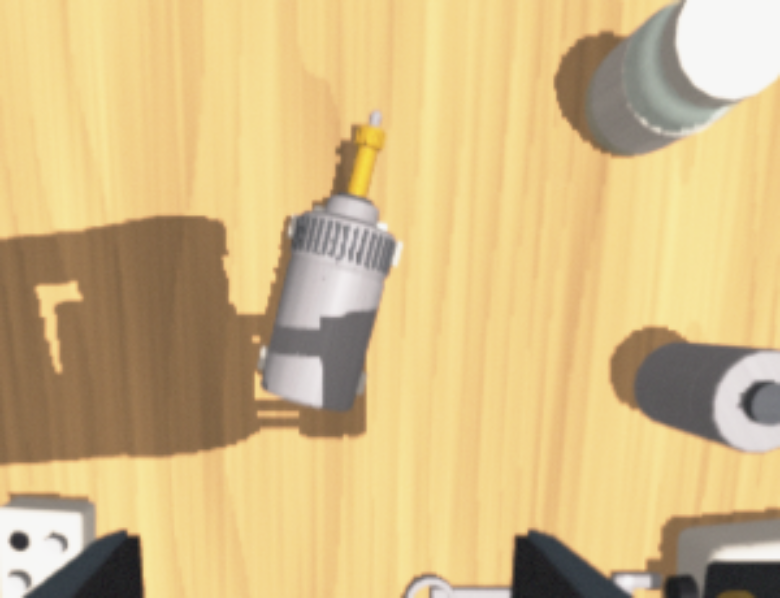

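The crop shows the vessel lying with its pin tip at (376,113), image (274.6,43.5), and its base edge centre at about (308,400), image (248.5,153.8). The fingers have room on both sides.

Run:
```python
from h import *
import pickle
np.set_printoptions(precision=1,suppress=True)
e3=pickle.load(open("w3.E","rb"));es,ed=extr("scene"),extr("side")
tip=at_z(e3,[274.6,43.5],46);base=at_z(e3,[248.5,153.8],46)
nut=at_z(e3,[130+371/2.6,137/2.6],46)
sh1=at_z(e3,[130+(291+398)/2/2.6,(215+253)/2/2.6],46)
print(tip,base,nut,"len",np.linalg.norm(tip-base)); ax=(tip-base)/np.linalg.norm(tip-base);print("ax",ax,np.degrees(np.arctan2(-ax[0],ax[1])))
mid=tip-ax*94;print("mid from tip",mid,"from base",base+50*ax)
# check with the static views: project predicted vessel points, compare centroid of outline
for n,E in(("scene",es),("side",ed)):
    print(n,proj(E,[tip,base,mid]))
print(ctrl.get_obs()["tool_pos"])
```

```text
[589.5 276.1  46. ] [556.6 137.6  46. ] [587.3 265.3  46. ] len 142.36807359016254
ax [0.2 1.  0. ] -13.355462170801133
mid from tip [567.8 184.6  46. ] from base [568.2 186.2  46. ]
scene [[304.4 257.3]
 [284.9 224.5]
 [291.1 235. ]]
side [[176.7 259.2]
 [224.9 232.4]
 [209.3 241.1]]
[565.4 109.7 259.6]
```

```bash
cat >> h.py <<'E'
from scipy.spatial.transform import Rotation as Ro
def delta(R0,p0,R1,p1):
    R0=np.array(R0);return np.round(R0.T@(np.array(p1)-np.array(p0))/10,2),np.round(np.degrees(Ro.from_matrix(R0.T@R1).as_rotvec()),2)
def here():
    o=ctrl.get_obs();return np.array(o["orientation"]),np.array(o["tool_pos"])
def rot(z,x):
    z=np.array(z,float);z/=np.linalg.norm(z);x=np.array(x,float);x-=z*(x@z);x/=np.linalg.norm(x)
    return np.c_[x,np.cross(z,x),z]
E
python3 - <<'E'
from h import *
R,p=here();mid=np.array([568,185.5,46]);ax=np.array([.231,.973,0])
s,c=np.sin(np.radians(30)),np.cos(np.radians(30))
z=-s*ax-c*np.array([0,0,1.]);R1=rot(z,ax);g=mid+19*z
print(delta(R,p,R1,g-100*z));print(R1,g)
E
```

```text
(array([11.52,  1.19, 14.34]), array([  3.48, -29.86,  13.  ]))
[[ 2.00040616e-01  9.72956218e-01 -1.15498701e-01]
 [ 8.42595322e-01 -2.30989606e-01 -4.86494527e-01]
 [-5.00016874e-01  1.38777878e-17 -8.66015661e-01]] [565.8055     176.2565      29.54551733]
```

Emit:
step_arm --steps '[[[3,0.3,2],[0.8,-7,3]],[[6,0.6,5],[1.7,-15,6.5]],[[9,0.9,9],[2.5,-22,9.7]],[[11.5,1.2,13],[3.5,-29.9,13]],[[11.5,1.2,14.3],[3.5,-29.9,13]],[[11.5,1.2,14.3],[3.5,-29.9,13]],[[11.5,1.2,14.3],[3.5,-29.9,13]],[[11.5,1.2,14.3],[3.5,-29.9,13]]]'

```text
time: 4.95
tool_pos: [578.6, 224.9, 119.4]
orientation: [[0.202, 0.973, -0.113], [0.843, -0.231, -0.485], [-0.498, 0.003, -0.867]]
contact_force: [0.2, -0.2, 1.2]
finger_gap: 91.0
gripper_force: 0.0
```

Run:
```python
from h import *
snap("w4",["vessel"],[46])
R,p=here();mid=np.array([568,185.5,46]);ax=np.array([.231,.973,0])
s,c=np.sin(np.radians(30)),np.cos(np.radians(30))
z=-s*ax-c*np.array([0,0,1.]);R1=rot(z,ax);g=mid+19*z
print(delta(R,p,R1,g),ctrl.get_obs()["time"])
cv2.imwrite("pics/w4c.png",cv2.resize(np.load("w4.npy")[0:290,130:400],(540,580))[:,:,::-1])
import pickle;e=pickle.load(open("w4.E","rb"));print((proj(e,[mid,mid+ax*94,mid-ax*50])-[130,0])*2)
```

```text
joints [ 0.495  0.545  1.763 -0.408  1.225  0.946] t 4.95
vessel 0.74 [219.4, 97.9, 282.5, 236.8] cen [251.7 181.9] rect [252.  168.5] [139.  60.] 90.0 world [574.7 216.8  46. ]
(array([ 0.09, -0.12, 10.29]), array([ 0.11, -0.13, -0.09])) 5.05
[[246.0721207  389.90558885]
 [244.68689923 200.90177873]
 [246.57044799 456.86962438]]
```

View pics/w4c.png

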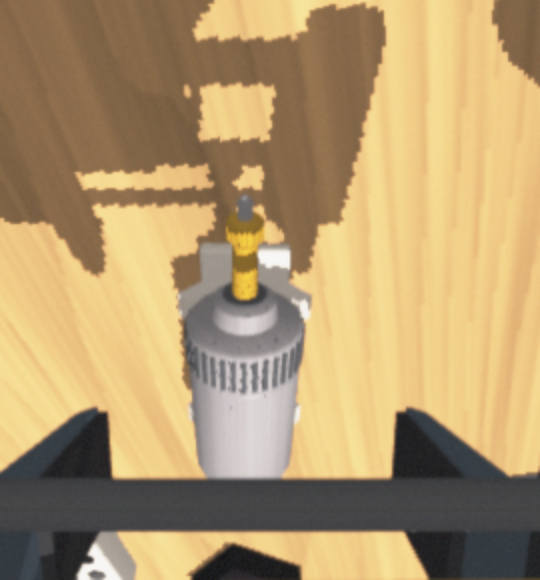

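The vessel is centred between the open fingers: the tip is at (245,198) against a predicted (245,201). I'm descending.

Emit:
step_arm --steps '[[[0,0,3],[0,0,0]],[[0,0,6],[0,0,0]],[[0,0,9],[0,0,0]],[[0,0,10.3],[0,0,0]],[[0,0,10.3],[0,0,0]],[[0,0,10.3],[0,0,0]],[[0,0,10.3],[0,0,0]],[[0,0,10.3],[0,0,0]]]'

```text
time: 5.85
tool_pos: [566.2, 176.3, 28.5]
orientation: [[0.2, 0.973, -0.114], [0.843, -0.23, -0.486], [-0.5, 0.001, -0.866]]
contact_force: [-0.2, -0.0, -0.9]
finger_gap: 90.5
gripper_force: 0.0
```

Emit:
step_arm --steps '[[[0,0,0],[0,0,0]],[[0,0,0],[0,0,0]],[[0,0,0],[0,0,0]],[[0,0,0],[0,0,0]],[[0,0,0],[0,0,0]],[[0,0,0],[0,0,0]],[[0,0,0],[0,0,0]],[[0,0,0],[0,0,0]]]' --gripper 3.0

```text
time: 6.65
tool_pos: [563.5, 175.8, 27.3]
orientation: [[0.2, 0.973, -0.119], [0.842, -0.232, -0.487], [-0.502, -0.003, -0.865]]
contact_force: [-12.6, 7.2, 7.3]
finger_gap: 49.5
gripper_force: 30.0
```

Run:
```python
from h import *
np.set_printoptions(precision=3,suppress=True)
o=ctrl.get_obs();R,p=here();print(p,R,o["finger_gap"],o["gripper_force"],o["contact_force"],o["joint_pos"])
print("lift",delta(R,p,R,p+[0,0,150]))
```

```text
[563.517 175.793  27.289] [[ 0.2    0.973 -0.119]
 [ 0.842 -0.232 -0.487]
 [-0.502 -0.003 -0.865]] 49.51221754360422 30.00815123319626 [-12.636   7.179   7.317] [ 0.441  0.639  1.836 -0.462  1.065  0.983]
lift (array([ -7.52,  -0.05, -12.98]), array([0., 0., 0.]))
```

Gripped at 49.5 mm. I'm lifting and then fitting the arm kinematics to check the placing pose.

Emit:
step_arm --steps '[[[-2,0,-3.5],[0,0,0]],[[-4.5,0,-7.5],[0,0,0]],[[-7.5,0,-13],[0,0,0]],[[-9,0,-16],[0,0,0]],[[-9,0,-16],[0,0,0]],[[-9,0,-16],[0,0,0]],[[-9,0,-16],[0,0,0]],[[-9,0,-16],[0,0,0]]]'

```text
time: 7.45
tool_pos: [565.0, 177.2, 208.8]
orientation: [[0.197, 0.973, -0.118], [0.842, -0.23, -0.488], [-0.502, -0.003, -0.865]]
contact_force: [-1.3, 0.4, -7.2]
finger_gap: 49.5
gripper_force: 29.9
```

```bash
cat > kin.py <<'E'
from h import *
from scipy.optimize import least_squares
def fk(q,k):
    d1,a1,L1,a3,L2,d6=k[:6];e=lambda s,a:Ro.from_euler(s,a).as_matrix()
    R=e('z',q[0]);p=np.array([0,0,d1])+R@[a1,0,0];R=R@e('y',q[1]);p=p+R@[0,0,L1];R=R@e('y',q[2]);p=p+R@[a3,0,L2]
    R=R@e('z',k[6]*q[3])@e('y',q[4]);p=p+R@[0,0,d6];R=R@e('z',q[5]);return R,p
D=[([-1.141,.379,1.734,0,1.028,-.033],[312.517,-626.379,213.932]),([-.551,.076,1.962,0,1.102,-.211],[491.4,-274.7,289.2]),
([.157,.131,1.959,0,1.051,.154],[565.36,109.7,259.6]),([.495,.545,1.763,-.408,1.225,.946],[578.6,224.9,119.4]),([.441,.639,1.836,-.462,1.065,.983],[563.5,175.8,27.3])]
o=ctrl.get_obs();D.append((list(o["joint_pos"]),list(o["tool_pos"])))
best=None
for sg in(1,-1):
    f=lambda k:np.concatenate([(fk(q,list(k)+[sg])[1]-p) for q,p in D])
    r=least_squares(f,[300,0,450,0,450,250],loss='soft_l1')
    if best is None or r.cost<best[0]:best=(r.cost,list(r.x)+[sg],f(r.x))
K=best[1]
q,p=D[-1]; C=fk(q,K)[0].T@np.array(o["orientation"])  # constant flange->tool
lo=np.array([-2.77,-.74,0,-1.06,.31,-3.08]);hi=np.array([2.77,2.19,2.66,4.2,2.87,3.08])
def ik(R,p,q0s=([-.5,.6,1.8,0,1.1,0],[-.5,.6,1.8,1.2,1.5,1],[-.5,.6,1.8,1.2,1.5,-1])):
    b=None
    for q0 in q0s:
        def g(q):
            Rr,pp=fk(q,K);return np.r_[(pp-p)/100,Ro.from_matrix((Rr@C).T@R).as_rotvec()]
        r=least_squares(g,np.clip(q0,lo+.01,hi-.01),bounds=(lo,hi))
        if b is None or r.cost<b[0]-1e-6:b=(r.cost,r.x)
    return b
E
python3 - <<'E'
from kin import *
np.set_printoptions(precision=3,suppress=True)
print(best);print(C)
R0=np.array([[.2,.973,-.119],[.842,-.232,-.487],[-.502,-.003,-.865]]);p0=np.array([563.5,175.8,27.3])
ax=np.array([.231,.973,0]);mid=np.array([568,185.5,46])
rel=R0.T@(mid-p0);print("mid in tool",rel,"ax in tool",R0.T@ax)
rel[1]=0
for yaw in(90,75,60,45,30):
    y=np.radians(yaw);d=np.array([np.cos(y),np.sin(y),0]);s,c=.5,.866;Z=np.array([0,0,1.])
    R1=rot(c*d-s*Z,c*Z+s*d);p1=np.array([535,-207,62])-R1@rel
    for h in(0,80):print(yaw,h,p1,ik(R1,p1+[0,0,h]))
print(here())
E
```

```text
(np.float64(91.13265088186057), [np.float64(294.6606837716188), np.float64(6.649715653607318), np.float64(514.7649599846953), np.float64(41.409470382628434), np.float64(598.0396162024787), np.float64(212.49724549356844), 1], array([-25.783,   0.833,   2.393, -13.111, -19.2  ,  -0.081,   0.293,
       -20.156,   0.225,   3.255,  -0.941,  -1.499,  -0.224,  -1.557,
         1.131,   6.132,   1.446,  -4.77 ]))
[[ 0. -1.  0.]
 [ 1.  0.  0.]
 [-0.  0.  1.]]
mid in tool [ -0.32    2.072 -21.435] ax in tool [ 0.865 -0.001 -0.501]
90 0 [ 535.    -188.277   51.559] (np.float64(9.847943094291623e-26), array([-0.608,  0.734,  1.814,  0.8  ,  1.433, -1.089]))
90 80 [ 535.    -188.277   51.559] (np.float64(1.7077103813449232e-27), array([-0.608,  0.597,  1.84 ,  0.793,  1.51 , -1.009]))
75 0 [ 539.846 -188.915   51.559] (np.float64(4.624205710224638e-25), array([-0.64 ,  0.697,  1.896,  0.985,  1.308, -1.045]))
75 80 [ 539.846 -188.915   51.559] (np.float64(1.7751359561570385e-29), array([-0.64 ,  0.551,  1.923,  0.962,  1.375, -0.944]))
60 0 [ 544.362 -190.785   51.559] (np.float64(1.1982842180225588e-22), array([-0.659,  0.657,  1.983,  1.191,  1.178, -1.03 ]))
60 80 [ 544.362 -190.785   51.559] (np.float64(2.906617646827769e-24), array([-0.659,  0.502,  2.012,  1.146,  1.228, -0.904]))
45 0 [ 548.239 -193.761   51.559] (np.float64(6.067830696601886e-30), array([-0.659,  0.619,  2.071,  1.432,  1.05 , -1.048]))
45 80 [ 548.239 -193.761   51.559] (np.float64(3.31435227996135e-30), array([-0.659,  0.451,  2.101,  1.356,  1.074, -0.893]))
30 0 [ 551.215 -197.638   51.559] (np.float64(2.7091927249004955e-25), array([-0.637,  0.584,  2.154,  1.723,  0.933, -1.106]))
30 80 [ 551.215 -197.638   51.559] (np.float64(4.7105124912640335e-28), array([-0.637,  0.402,  2.186,  1.61 ,  0.918, -0.919]))
(array([[ 0.197,  0.973, -0.118],
       [ 0.842, -0.23 , -0.488],
       [-0.502, -0.003, -0.865]]), array([564.952, 177.241, 208.824]))
```

Run:
```python
from h import *
np.set_printoptions(precision=1,suppress=True)
R0=np.array([[.2,.973,-.119],[.842,-.232,-.487],[-.502,-.003,-.865]])
rel=np.array([-.3,0,-21.4]);y=np.radians(75);d=np.array([np.cos(y),np.sin(y),0]);s,c=.5,.866;Z=np.array([0,0,1.])
R1=rot(c*d-s*Z,c*Z+s*d);R,p=here()
th=np.arange(0,6.28,np.pi/4)
circ=lambda r,C:np.array([C+r*np.array([np.cos(t),np.sin(t),0]) for t in th])
for off in([0,0,62+68],[0,0,62+140],[0,60,130],[30,60,130]):
    mid=np.array([534,-207,0])+off;p1=mid-R1@rel
    E=extr("wrist",dict(orientation=R1,tool_pos=p1))
    print(off,p1,"rim",proj(E,circ(28.5,np.array([534,-207,30]))).tolist().__str__()[:0],proj(E,circ(28.5,np.array([534,-207,30.]))).round().astype(int).tolist(),"ves",proj(E,circ(25,mid-50*Z)).round().astype(int).tolist(),proj(E,circ(25,mid+40*Z)).round().astype(int).tolist())
    print(delta(R,p,R1,p1))
```

```text
[0, 0, 130] [ 538.8 -189.   119.6] rim  [[287, 306], [270, 287], [246, 284], [226, 299], [220, 324], [236, 347], [264, 352], [285, 333]] ves [[288, 278], [271, 259], [246, 257], [225, 270], [219, 295], [235, 317], [264, 321], [286, 304]] [[303, 186], [278, 167], [242, 164], [211, 178], [201, 205], [224, 232], [269, 237], [303, 215]]
(array([-26.9,   5.9,  25.9]), array([-0.7, 90.2,  1.8]))
[0, 0, 202] [ 538.8 -189.   191.6] rim  [[281, 336], [268, 319], [248, 317], [231, 329], [227, 352], [239, 372], [262, 375], [280, 360]] ves [[288, 278], [271, 259], [246, 257], [225, 270], [219, 295], [235, 317], [264, 321], [286, 304]] [[303, 186], [278, 167], [242, 164], [211, 178], [201, 205], [224, 232], [269, 237], [303, 215]]
(array([-30.5,   5.9,  19.7]), array([-0.7, 90.2,  1.8]))
[0, 60, 130] [ 538.8 -129.   119.6] rim  [[315, 387], [294, 360], [265, 356], [241, 376], [236, 413], [256, 447], [291, 453], [316, 426]] ves [[288, 278], [271, 259], [246, 257], [225, 270], [219, 295], [235, 317], [264, 321], [286, 304]] [[303, 186], [278, 167], [242, 164], [211, 178], [201, 205], [224, 232], [269, 237], [303, 215]]
(array([-21.8,   4.5,  23. ]), array([-0.7, 90.2,  1.8]))
[30, 60, 130] [ 568.8 -129.   119.6] rim  [[275, 400], [255, 372], [226, 367], [200, 388], [191, 427], [208, 463], [244, 470], [272, 441]] ves [[288, 278], [271, 259], [246, 257], [225, 270], [219, 295], [235, 317], [264, 321], [286, 304]] [[303, 186], [278, 167], [242, 164], [211, 178], [201, 205], [224, 232], [269, 237], [303, 215]]
(array([-21.2,   7.5,  22.6]), array([-0.7, 90.2,  1.8]))
```

Run:
```python
from h import *
R,p=here();W=np.array([534,-207,30.])
for uv in([365,130],[150,130]):
  for tz in(150,209):
    E=extr("wrist",dict(orientation=R,tool_pos=[0,0,tz]));X=at_z(E,uv,30)
    p1=np.array([*(W-X)[:2],tz]);print(uv,p1,delta(R,p,R,p1))
```

```text
[365, 130] [ 431.41148234 -183.09929056  150.        ] (array([-30.02,  -4.69,  24.26]), array([0., 0., 0.]))
[365, 130] [ 414.12720562 -141.25894408  209.        ] (array([-29.8 ,  -7.35,  17.31]), array([0., 0., 0.]))
[150, 130] [ 632.11308918 -229.84818514  150.        ] (array([-29.99,  15.92,  24.17]), array([0., 0., 0.]))
[150, 130] [ 665.69482788 -199.85592513  209.        ] (array([-29.77,  18.48,  17.21]), array([0., 0., 0.]))
```

Emit:
step_arm --steps '[[[-4,-0.5,2.3],[0,0,0]],[[-8,-1,4.6],[0,0,0]],[[-12,-1.5,6.9],[0,0,0]],[[-16,-2,9.2],[0,0,0]],[[-20,-2.5,11.5],[0,0,0]],[[-25,-3.1,14.5],[0,0,0]],[[-29.8,-3.7,17.3],[0,0,0]],[[-29.8,-3.7,17.3],[0,0,0]]]'

```text
time: 8.25
tool_pos: [447.9, -151.9, 209.1]
orientation: [[0.2, 0.973, -0.119], [0.842, -0.233, -0.487], [-0.501, -0.003, -0.865]]
contact_force: [-0.1, 0.0, -7.9]
finger_gap: 49.6
gripper_force: 29.9
```

Run:
```python
from h import *
import pickle
eyes.grab_frame("scene")
snap("w5",["holder"],[30]);print(here()[1])
e=pickle.load(open("w5.E","rb"));u=proj(e,[[534,-207,30.]])[0];print(u)
a,b=int(u[0])-75,max(int(u[1])-75,0)
c=cv2.resize(np.load("w5.npy")[b:b+150,a:a+150],(600,600),interpolation=cv2.INTER_CUBIC)
cv2.imwrite("pics/w5c.png",c[:,:,::-1]);print(a,b)
```

```text
joints [-0.093  0.089  2.191 -0.613  1.038  0.508] t 8.3
holder 0.98 [166.5, 78.1, 233.8, 145.6] cen [197.7 113. ] rect [197.6 112.9] [56.1 53.7] 19.5 world [ 380.5 -150.9   30. ]
holder 0.76 [284.6, 72.4, 389.9, 166.3] cen [334.  121.3] rect [335.4 124.1] [85.7 82.8] 24.4 world [ 533.5 -201.9   30. ]
holder 0.65 [246.8, 0.1, 341.5, 52.3] cen [290.7  18.6] rect [292.  26.] [52. 96.] 90.0 world [498.7 -87.2  30. ]
[ 449.97186817 -149.57923295  209.62275781]
[336.03710969 127.69296862]
261 52
```

View pics/w5c.png

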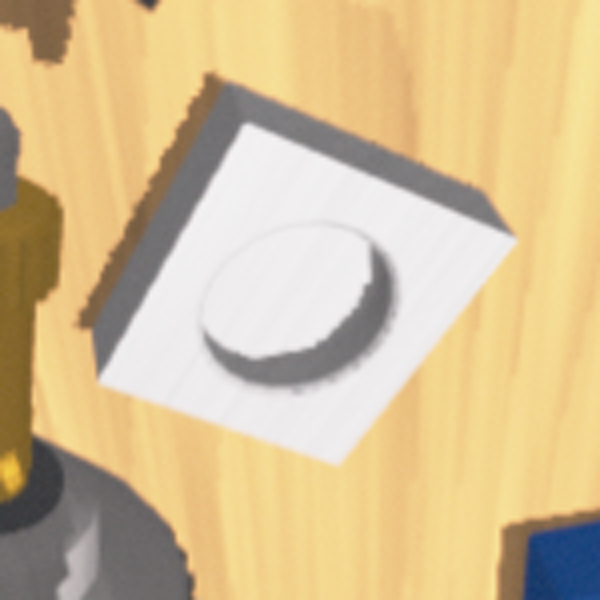

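The crop shows the holder top with corners (245,122), (517,238), (340,465) and (98,382), and the well rim centred at about (300,305), image (336.0,128.2).

Run:
```python
from h import *
import pickle
np.set_printoptions(precision=1,suppress=True)
e=pickle.load(open("w5.E","rb"));e2=pickle.load(open("w2.E","rb"));e1=pickle.load(open("w1.E","rb"))
f=lambda c:[261+c[0]/4,52+c[1]/4]
cs=[at_z(e,f(c),30) for c in[(245,122),(517,238),(340,465),(98,382)]];print(np.array(cs),[np.linalg.norm(cs[i]-cs[i-1]) for i in range(4)],np.mean(cs,0))
w=at_z(e,f((300,305)),30);print("rim",w)
print(tri([e,e2],[f((300,305)),[237,192.2]]),tri([e,e2,e1],[f((300,305)),[237,192.2],[268.5,111.8]]))
# tip seen in w5 vs expected rigid tip
R,p=here();rel=np.array([-.3,0,-21.4]);axt=np.array([.866,0,-.5]);print("tip px",proj(e,[p+R@(rel+94*axt)]))
```

```text
[[ 522.  -147.8   30. ]
 [ 595.5 -199.3   30. ]
 [ 544.7 -273.7   30. ]
 [ 470.7 -221.7   30. ]] [np.float64(89.89722669687315), np.float64(89.73855728743376), np.float64(90.10582005914553), np.float64(90.43548916678074)] [ 533.2 -210.6   30. ]
rim [ 533.9 -207.8   30. ]
(array([ 534.2, -210.6,   26.3]), [np.float64(0.47515021577470895), np.float64(0.47515021577463046)]) (array([ 535.2, -206.8,   33.1]), [np.float64(1.9115444690570689), np.float64(2.58341500593104), np.float64(2.686594920877122)])
tip px [[256.7  76.5]]
```

Run:
```python
from h import *
import pickle
np.set_printoptions(precision=1,suppress=True)
e=pickle.load(open("w5.E","rb"));im=np.load("w5.npy").astype(int)
br=((im[:,:,0]-im[:,:,2])>50)&(im[:,:,0]>60)
for v in(92,100,108,116,124,132,140,148,156,170,190):
    g=im[v,225:305];print(v,"brass",[int(x)+225 for x in np.nonzero(br[v,225:305])[0][[0,-1]]] if br[v,225:305].any() else 0)
R,p=here();rel=np.array([-.3,0,-21.4]);axt=np.array([.866,0,-.5])
for s in(144,135,126,102,90,40):print(s,proj(e,[p+R@(rel+(s-50)*axt)]),"depth",(e[0]@(p+R@(rel+(s-50)*axt))+e[1])[2])
c=cv2.resize(im[60:260,190:330].astype(np.uint8),(420,600),interpolation=cv2.INTER_CUBIC);cv2.imwrite("pics/w5v.png",c[:,:,::-1])
```

```text
92 brass [225, 304]
100 brass [232, 301]
108 brass [230, 296]
116 brass [226, 291]
124 brass [225, 287]
132 brass [225, 283]
140 brass [225, 284]
148 brass [225, 286]
156 brass [225, 304]
170 brass [246, 304]
190 brass 0
144 [[256.7  76.5]] depth 93.8073520734093
135 [[256.6 101.6]] depth 100.07797731272404
126 [[256.5 123.8]] depth 106.34860255203881
102 [[256.4 172.2]] depth 123.07026985687813
90 [[256.3 191.8]] depth 131.4311035092978
40 [[256.1 252.2]] depth 166.26791039437978
```

View pics/w5v.png

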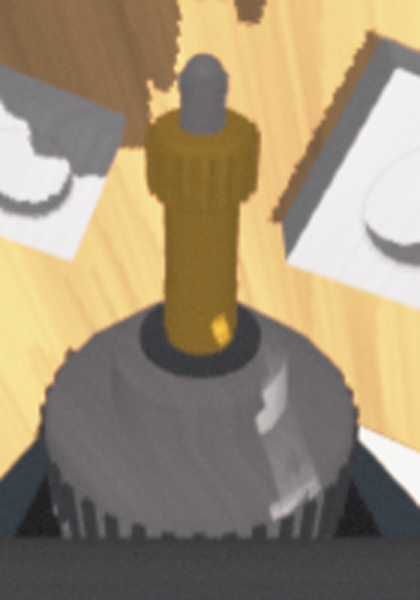

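```bash
cat >> h.py <<'E'
REL=np.array([-.3,0,-21.4])
def place(mid,yaw=75):
    y=np.radians(yaw);d=np.array([np.cos(y),np.sin(y),0]);Z=np.array([0,0,1.])
    R1=rot(.866*d-.5*Z,.866*Z+.5*d);return R1,np.array(mid)-R1@REL
E
python3 - <<'E'
from h import *
R,p=here();R1,p1=place([532.8,-209.4,140])
rv=Ro.from_matrix(R.T@R1).as_rotvec();Rh=R@Ro.from_rotvec(.6*rv).as_matrix();ph=np.array([505,-190,210])-Rh@REL
print(delta(R,p,Rh,ph));print(delta(Rh,ph,R1,p1));print(p1)
E
```

```text
(array([-0.57,  6.32,  2.52]), array([-0.33, 54.02,  1.01]))
(array([-2.69,  3.16,  5.5 ]), array([-0.22, 36.01,  0.67]))
[ 537.63546731 -191.35379032  129.55957031]
```

Emit:
step_arm --steps '[[[0,0.8,0.3],[0,7.5,0.1]],[[0,1.6,0.6],[-0.1,15,0.3]],[[0,2.5,1],[-0.1,23,0.4]],[[-0.2,3.5,1.4],[-0.2,31,0.6]],[[-0.3,4.5,1.8],[-0.2,39,0.7]],[[-0.5,5.5,2.2],[-0.3,47,0.9]],[[-0.6,6.3,2.5],[-0.3,54,1]],[[-0.6,6.3,2.5],[-0.3,54,1]]]'

```text
time: 9.2
tool_pos: [508.4, -181.7, 190.1]
orientation: [[0.224, 0.969, 0.104], [0.884, -0.247, 0.396], [0.41, 0.003, -0.912]]
contact_force: [-0.2, 0.0, -6.5]
finger_gap: 49.6
gripper_force: 29.9
```

Emit:
step_arm --steps '[[[-0.5,0.6,1],[0,7.5,0.1]],[[-1,1.2,2],[-0.1,15,0.3]],[[-1.5,1.8,3],[-0.1,22,0.4]],[[-2,2.4,4],[-0.2,29,0.5]],[[-2.7,3.2,5.5],[-0.2,36,0.7]],[[-2.7,3.2,5.5],[-0.2,36,0.7]],[[-2.7,3.2,5.5],[-0.2,36,0.7]],[[-2.7,3.2,5.5],[-0.2,36,0.7]]]'

```text
time: 10.0
tool_pos: [539.2, -190.4, 131.8]
orientation: [[0.128, 0.967, 0.221], [0.487, -0.255, 0.835], [0.864, 0.001, -0.504]]
contact_force: [-0.4, 0.1, -5.8]
finger_gap: 49.3
gripper_force: 29.9
```

Run:
```python
from h import *
np.set_printoptions(precision=2,suppress=True)
o=ctrl.get_obs();print(o["time"],o["tool_pos"],o["contact_force"],o["finger_gap"],o["joint_pos"])
R,p=here();R1,p1=place([532.8,-209.4,95]);print(delta(R,p,R1,p1),delta(R1,p1,R1,p1-[0,0,34]))
m=p+R@REL
a=eyes.grab_frame("scene");b=eyes.grab_frame("side");es,ed=extr("scene"),extr("side")
T=np.array([0,0,1.])
for n,E in(("scene",es),("side",ed)):print(n,proj(E,[m+94*T,m-50*T,m,[532.8,-209.4,30]]))
c=np.hstack([cv2.resize(a[90:210,190:290],(400,480),interpolation=cv2.INTER_CUBIC),cv2.resize(b[90:210,255:355],(400,480),interpolation=cv2.INTER_CUBIC)])
cv2.imwrite("pics/hov.png",c[:,:,::-1])
```

```text
10.0 [ 539.2  -190.42  131.8 ] [-0.39  0.14 -5.79] 49.31339826156498 [-0.75  0.59  1.91  0.88  1.41 -1.01]
(array([-4.15, -0.13,  2.27]), array([-0.17,  0.25,  0.17])) (array([-2.94, -0.  ,  1.7 ]), array([0., 0., 0.]))
scene [[232.81 117.61]
 [233.59 156.46]
 [233.33 143.49]
 [234.18 171.66]]
side [[306.41 117.86]
 [304.   160.66]
 [304.8  146.57]
 [303.68 177.23]]
```

View pics/hov.png

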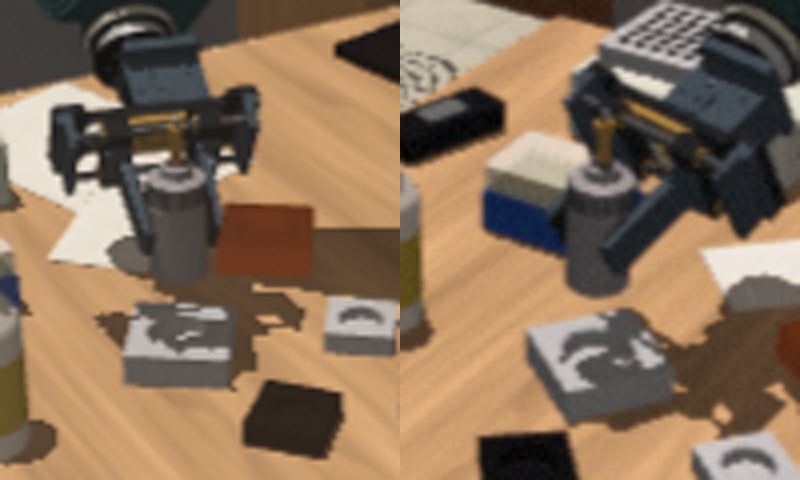

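Both views show the vessel upright in the fingers above the grey holder. I'm lowering it.

Emit:
step_arm --steps '[[[-1.4,0,0.8],[-0.1,0.1,0.1]],[[-2.8,-0.1,1.6],[-0.2,0.2,0.2]],[[-4.15,-0.13,2.27],[-0.2,0.2,0.2]],[[-4.15,-0.13,2.27],[-0.2,0.2,0.2]],[[-4.15,-0.13,2.27],[-0.2,0.2,0.2]],[[-4.15,-0.13,2.27],[-0.2,0.2,0.2]],[[-4.15,-0.13,2.27],[-0.2,0.2,0.2]],[[-4.15,-0.13,2.27],[-0.2,0.2,0.2]]]'

```text
time: 10.9
tool_pos: [537.4, -192.0, 83.8]
orientation: [[0.13, 0.965, 0.227], [0.48, -0.261, 0.837], [0.867, -0.0, -0.498]]
contact_force: [0.8, 0.8, -7.0]
finger_gap: 49.6
gripper_force: 29.9
```

Run:
```python
from h import *
o=ctrl.get_obs();R,p=here();R1,p1=place([532.8,-209.4,75])
print(p,R@[.866,0,-.5],p+R@REL,o["contact_force"],delta(R,p,R1,p1),delta(R,p,R1,p1-[0,0,13]))
```

```text
[ 537.4183658  -191.97598765   83.83354506] [-3.62491230e-04 -2.65931165e-03  9.99974398e-01] [ 532.52979153 -210.03660556   94.2242102 ] [ 0.82973179  0.78784211 -6.97257922] (array([-1.64,  0.01,  1.02]), array([ 0.13, -0.15, -0.1 ])) (array([-2.77,  0.01,  1.66]), array([ 0.13, -0.15, -0.1 ]))
```

Emit:
step_arm --steps '[[[-0.3,0,0.2],[0,0,0]],[[-0.7,0,0.4],[0,0,0]],[[-1,0,0.6],[0,0,0]],[[-1.3,0,0.8],[0,0,0]],[[-1.64,0,1.02],[0,0,0]],[[-1.64,0,1.02],[0,0,0]],[[-1.64,0,1.02],[0,0,0]],[[-1.64,0,1.02],[0,0,0]]]'

```text
time: 11.7
tool_pos: [537.5, -191.2, 64.2]
orientation: [[0.131, 0.965, 0.226], [0.48, -0.261, 0.837], [0.867, -0.001, -0.497]]
contact_force: [-0.1, 1.6, -6.7]
finger_gap: 49.6
gripper_force: 29.9
```

Emit:
step_arm --steps '[[[-0.2,0,0.12],[0,0,0]],[[-0.4,0,0.24],[0,0,0]],[[-0.6,0,0.36],[0,0,0]],[[-0.8,0,0.48],[0,0,0]],[[-1.04,0,0.6],[0,0,0]],[[-1.04,0,0.6],[0,0,0]],[[-1.04,0,0.6],[0,0,0]],[[-1.04,0,0.6],[0,0,0]]]'

```text
time: 12.5
tool_pos: [537.4, -191.1, 52.2]
orientation: [[0.131, 0.965, 0.226], [0.48, -0.261, 0.837], [0.867, -0.001, -0.497]]
contact_force: [0.4, -0.0, -7.0]
finger_gap: 49.4
gripper_force: 29.9
```

Emit:
step_arm --steps '[[[-0.04,0,0.03],[0,0,0]],[[-0.04,0,0.03],[0,0,0]],[[-0.04,0,0.03],[0,0,0]],[[-0.04,0,0.03],[0,0,0]],[[-0.04,0,0.03],[0,0,0]],[[-0.04,0,0.03],[0,0,0]],[[-0.04,0,0.03],[0,0,0]],[[-0.04,0,0.03],[0,0,0]]]' --gripper 9.1

```text
time: 13.3
tool_pos: [537.4, -191.0, 51.6]
orientation: [[0.131, 0.965, 0.226], [0.48, -0.261, 0.837], [0.868, -0.001, -0.497]]
contact_force: [-0.2, 0.4, -0.4]
finger_gap: 91.1
gripper_force: 0.0
```

Emit:
step_arm --steps '[[[0,0,-2],[0,0,0]],[[0,0,-4],[0,0,0]],[[0,0,-7],[0,0,0]],[[0,0,-10],[0,0,0]],[[0,0,-12],[0,0,0]],[[0,0,-12],[0,0,0]],[[0,0,-12],[0,0,0]],[[0,0,-12],[0,0,0]]]'

```text
time: 14.1
tool_pos: [510.0, -290.7, 110.8]
orientation: [[0.131, 0.965, 0.226], [0.479, -0.261, 0.838], [0.868, -0.002, -0.497]]
contact_force: [-0.0, 0.8, -0.2]
finger_gap: 91.3
gripper_force: 0.0
```

Run:
```python
from h import *
import pickle
np.set_printoptions(precision=1,suppress=True)
snap("w6",["vessel","vent_pin"],[60,156]);R,p=here();print(p,R)
e=pickle.load(open("w6.E","rb"))
V=np.array([532.5,-209.5,12.]);print(proj(e,[V+[0,0,h] for h in(144,135,126,102,90)]))
cv2.imwrite("pics/w6c.png",cv2.resize(np.load("w6.npy")[40:270,170:350],(469,600),interpolation=cv2.INTER_CUBIC)[:,:,::-1])
```

```text
joints [-0.9  0.7  1.8  0.8  1.5 -1. ] t 14.1
vessel 0.88 [227.3, 102.8, 285.7, 238.7] cen [255.9 181.7] rect [256.  169.5] [135.  56.] 90.0 world [ 542.6 -173.3   60. ]
vent_pin 0.7 [245.5, 100.8, 264.1, 124.5] cen [255.6 115.6] rect [255.5 114. ] [24. 17.] 90.0 world [ 528. -226.  156.]
[ 510.2 -290.6  110.9] [[ 0.1  1.   0.2]
 [ 0.5 -0.3  0.8]
 [ 0.9 -0.  -0.5]]
[[255.5 102.8]
 [255.6 113.6]
 [255.6 123.9]
 [255.6 148.7]
 [255.7 159.9]]
```

View pics/w6c.png

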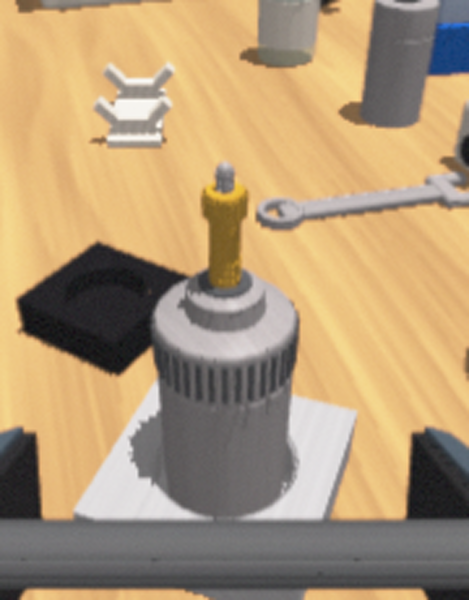

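The vessel stands in the well with its tip at (225,165), image (256.3,103.2), against a predicted (255.5,102.8). Next I'm taking the tool above the valve, pointing down.

Run:
```python
from h import *
R,p=here();y=np.radians(75);d=np.array([np.cos(y),np.sin(y),0]);Rd=rot([0,0,-1],d)
print(delta(R,p,Rd,[532.5,-209.5,240]),R.T@np.array([0,0,12.9]))
```

```text
(array([15.39,  0.02,  0.88]), array([-4.000e-02, -6.021e+01, -1.600e-01])) [11.1950405  -0.02527597 -6.40940163]
```

Emit:
step_arm --steps '[[[3.7,0,-2.1],[0,-8,0]],[[7.5,0,-4.3],[0,-16,0]],[[11.2,0,-6.4],[0,-24,0]],[[12.6,0,-4],[0,-32,0]],[[14,0,-1.5],[0,-40,0]],[[15.4,0,0.9],[0,-48,-0.1]],[[15.4,0,0.9],[0,-56,-0.1]],[[15.4,0,0.9],[0,-60.2,-0.2]]]'

```text
time: 15.05
tool_pos: [533.0, -208.2, 241.1]
orientation: [[0.256, 0.967, 0.001], [0.967, -0.256, -0.006], [-0.006, 0.002, -1.0]]
contact_force: [-0.1, -0.4, -0.6]
finger_gap: 90.9
gripper_force: 0.0
```

```bash
cat >> h.py <<'E'
def valve(tag,z=153):
    """brass nut seen from above: centroid of brass blob near expectation"""
    import pickle
    snap(tag,[],[]);e=pickle.load(open(tag+".E","rb"));im=np.load(tag+".npy")
    hsv=cv2.cvtColor(im,cv2.COLOR_RGB2HSV)
    u=proj(e,[[532.5,-209.5,z]])[0];m=cv2.inRange(hsv,(15,130,40),(35,255,255))
    n,L,S,C=cv2.connectedComponentsWithStats(m)
    k=[i for i in range(1,n) if S[i,4]>30 and np.linalg.norm(C[i]-u)<60]
    for i in k:print("blob",S[i],C[i].round(1),at_z(e,C[i],z).round(1))
    print("exp",u);return e,im,u
E
python3 - <<'E'
from h import *
e,im,u=valve("w7")
for r in spotter.outline_of("vent_pin","wrist")+spotter.outline_of("lock_nut","wrist"):
    ys,xs=np.nonzero(r["region"]);print(r["conf"],r["box"],xs.mean(),ys.mean(),at_z(e,[xs.mean(),ys.mean()],150))
R,p=here();print(p,R.round(3),ctrl.get_obs()["time"])
x0,y0=int(u[0])-24,int(u[1])-24
print(cv2.cvtColor(im,cv2.COLOR_RGB2HSV)[y0:y0+48:3,x0:x0+48:3,1])
E
```

```text
joints [-0.411  0.145  1.981 -0.006  1.013 -0.149] t 15.05
blob [248 182  15  18 146] [255.  189.8] [ 534.6 -204.   153. ]
exp [254.3592304  195.82687799]
0.7 [248.0, 184.6, 261.1, 196.8] 254.86627906976744 190.5406976744186 [ 534.09447296 -205.34679361  150.        ]
[ 532.59575051 -208.63439158  240.29278334] [[ 0.256  0.967  0.   ]
 [ 0.967 -0.256  0.001]
 [ 0.001  0.    -1.   ]] 15.2
[[  4   6   7  11   8  10   6  11   9   7   9   9   9   9   7   5]
 [  4   2  10   9  11  10   9   9  12  11  10  11   9  11  11   5]
 [  0   5   9  11  10  10  10   9   6   9   9  12  12   5   5  12]
 [  4   7  11  10   9  12  10  14   7   4   7  11   8   9   7   9]
 [  5  10  11   9  11   5  17  98 171 156  18   5  14   7   7   9]
 [  2   4   9  11   9   5   7 173 181 182 131   3   9  14  14   9]
 [  2   1   9   8   9   6  89 185 178 178 184  17  12   9  11   8]
 [  1   2   4  15   9  10 140 182  17  74 177  33  11   7   9   2]
 [  2   1   2   6  11  10  95 163  11  28 179  18   7   9   2   1]
 [ 16   3   1   3  10   7   9 145 123 144  91   9  11   7   1   0]
 [107  79  37   8   3   5   8  11  32  28   7   9   5   2   1   0]
 [107 107 111 102  75  31  11   4   3   3   3   1   1   1   1   1]
 [105 108 107 112 115 109 101  62  25   6   2   2   2   1   1   4]
 [108 109 109 112 111 112 111 102 106  85  48  18   5   1   1  42]
 [110 109 107 112 111 113 110 100 104 106 100 106  87  44  17 100]
 [110 105 109 110 115 114 108 103 102 107 101 103 106 100  99 105]]
```

Emit:
step_arm --steps '[[[0,0,0],[0,0,8.5]],[[0,0,0],[0,0,17]],[[0,0,0],[0,0,25.5]],[[0,0,0],[0,0,34]],[[0,0,0],[0,0,42.5]],[[0,0,0],[0,0,51]],[[0,0,0],[0,0,59.5]],[[0,0,0],[0,0,68]]]'

```text
time: 16.0
tool_pos: [532.0, -210.6, 239.9]
orientation: [[0.993, 0.115, 0.0], [0.115, -0.993, 0.002], [0.0, -0.002, -1.0]]
contact_force: [0.2, 0.5, 0.4]
finger_gap: 90.9
gripper_force: 0.0
```

Emit:
step_arm --steps '[[[0,0,0],[0,0,8.5]],[[0,0,0],[0,0,17]],[[0,0,0],[0,0,25.5]],[[0,0,0],[0,0,34]],[[0,0,0],[0,0,42.5]],[[0,0,0],[0,0,51]],[[0,0,0],[0,0,59.5]],[[0,0,0],[0,0,68]]]' --gripper 4.0

```text
time: 16.8
tool_pos: [532.0, -210.6, 239.9]
orientation: [[0.479, -0.878, 0.0], [-0.878, -0.479, 0.002], [-0.002, -0.001, -1.0]]
contact_force: [0.0, -0.2, 0.7]
finger_gap: 40.3
gripper_force: 0.0
```

Run:
```python
from h import *
import pickle
np.set_printoptions(precision=1,suppress=True,linewidth=160)
e,im,u=valve("w8")
R,p=here();print(p,R.round(3),ctrl.get_obs()["time"])
def pin(t):
    e=pickle.load(open(t+".E","rb"));im=np.load(t+".npy");hsv=cv2.cvtColor(im,cv2.COLOR_RGB2HSV)
    m=cv2.inRange(hsv,(15,80,40),(35,255,255))
    u=proj(e,[[532.5,-209.5,150]])[0];w=np.zeros_like(m);cv2.circle(w,tuple(int(a) for a in u),40,255,-1)
    n,L,S,C=cv2.connectedComponentsWithStats(m&w);k=1+np.argmax(S[1:,4]);b=(L==k).astype(np.uint8)
    cs,h=cv2.findContours(b,cv2.RETR_CCOMP,cv2.CHAIN_APPROX_NONE)
    out=max(cs,key=cv2.contourArea);el=cv2.fitEllipse(out)
    fill=cv2.drawContours(np.zeros_like(b),[out],-1,1,-1);hole=(fill==1)&(b==0);ys,xs=np.nonzero(hole)
    print(t,"ellipse",np.round(el[0],1),np.round(el[1],1),"hole",len(xs),[xs.mean().round(1),ys.mean().round(1)] if len(xs) else 0)
    if len(xs):print("  pin@155",at_z(e,[xs.mean(),ys.mean()],155))
    print("  nut@148",at_z(e,el[0],148), "exp pin/nut",proj(e,[[532.5,-209.5,156],[532.5,-209.5,147]]))
pin("w7");pin("w8")
x0,y0=int(u[0])-24,int(u[1])-24
print(cv2.cvtColor(im,cv2.COLOR_RGB2HSV)[y0:y0+48:3,x0:x0+48:3,1])
```

```text
joints [-0.4  0.1  2.   0.   1.   2.2] t 16.8
blob [247 183  14  19 145] [253.8 191.4] [ 535.6 -212.3  153. ]
exp [255.3 195.4]
[ 532.  -210.6  239.9] [[ 0.5 -0.9  0. ]
 [-0.9 -0.5  0. ]
 [-0.  -0.  -1. ]] 16.85
w7 ellipse [255.6 200.4] [62.4 75.1] hole 0 0
  nut@148 [ 532.1 -215.7  148. ] exp pin/nut [[254.4 196.7]
 [254.4 194.2]]
w8 ellipse [253.8 199.5] [64.5 74.3] hole 136 [np.float64(257.9), np.float64(212.9)]
  pin@155 [ 522.3 -196.1  155. ]
  nut@148 [ 531.2 -204.   148. ] exp pin/nut [[255.3 196.3]
 [255.3 193.8]]
[[  4   4  12  11  11  10  10   8  10  10   8  10  10  10   9   8]
 [  2   2  12  12  12  10   9  11   9   9  10  11  10  11   5   5]
 [  4  11  10  12  11  12   8   9   9   9  10  12  10  12  12   7]
 [  5  13  12  10  10  12   8   7   3   8  10  13  12  13   9   5]
 [  5  12  11  10  10  10  11 121 121   3   7  12  11  12   8  11]
 [  4  11  10  12   9  12  77 182 183 143   8   9  12  12   9   5]
 [  5  10   8   6   6   7 165 180 183 172  14   9  13  11  11   5]
 [ 28   3  12   6  12  18 175 145 176 179  70   9  15  11   3   4]
 [104   3   6   9  12  31 168  15   9 178  69  10   8   8   6   7]
 [118  31   5  12   9   9 163  15  25 181  13   8  11   9  36  97]
 [121 108   5   0  14   6  15 123 125  20   6   6  51 106 120 120]
 [122 117  35  10   7   5   6   3   9  14  69 103 112 118 121 116]
 [115 117 112  10   7   2   2  21  77 116 117 118 115 115 119 119]
 [119 121 117  39   7  34  99 119 117 114 114 115 115 124 114 114]
 [117 119 115 112 102 118 118 120 124 114 120 114 114 112 114 119]
 [119 118 122 115 121 123 121 119 121 115 114 119 112 117 115 116]]
```

Emit:
step_arm --steps '[[[-0.15,-0.24,3],[0,0,0]],[[-0.15,-0.24,6],[0,0,0]],[[-0.15,-0.24,8.5],[0,0,0]],[[-0.15,-0.24,10.5],[0,0,0]],[[-0.15,-0.24,11.4],[0,0,0]],[[-0.15,-0.24,11.4],[0,0,0]],[[-0.15,-0.24,11.4],[0,0,0]],[[-0.15,-0.24,11.4],[0,0,0]]]'

```text
time: 17.65
tool_pos: [534.5, -208.1, 127.5]
orientation: [[0.485, -0.874, 0.002], [-0.874, -0.485, -0.001], [0.002, -0.001, -1.0]]
contact_force: [0.8, 0.2, 0.4]
finger_gap: 40.2
gripper_force: 0.0
```

Emit:
step_arm --steps '[[[0,0,0],[0,0,0]],[[0,0,0],[0,0,0]],[[0,0,0],[0,0,0]],[[0,0,0],[0,0,0]],[[0,0,0],[0,0,0]],[[0,0,0],[0,0,0]],[[0,0,0],[0,0,0]],[[0,0,0],[0,0,0]]]' --gripper 0.8

```text
time: 18.45
tool_pos: [533.9, -207.7, 126.5]
orientation: [[0.485, -0.875, 0.0], [-0.875, -0.485, -0.001], [0.001, -0.0, -1.0]]
contact_force: [-1.6, -0.2, 2.6]
finger_gap: 11.9
gripper_force: 30.0
```

Run:
```python
from h import *
o=ctrl.get_obs();print({k:np.round(o[k],3).tolist() for k in("time","tool_pos","contact_force","moment","finger_gap","gripper_force","joint_pos")})
```

```text
{'time': 18.45, 'tool_pos': [533.88, -207.728, 126.459], 'contact_force': [-1.563, -0.157, 2.647], 'moment': [0.022, 0.265, 0.02], 'finger_gap': 11.903, 'gripper_force': 30.0, 'joint_pos': [-0.412, 0.305, 2.031, -0.001, 0.805, 2.224]}
```

Emit:
step_arm --steps '[[[0,0,-0.015],[0,0,-8.5]],[[0,0,-0.03],[0,0,-17]],[[0,0,-0.045],[0,0,-25.5]],[[0,0,-0.06],[0,0,-34]],[[0,0,-0.075],[0,0,-42.5]],[[0,0,-0.09],[0,0,-51]],[[0,0,-0.105],[0,0,-59.5]],[[0,0,-0.12],[0,0,-68]]]'

```text
time: 19.25
tool_pos: [533.8, -207.7, 127.6]
orientation: [[0.992, 0.128, 0.0], [0.128, -0.992, -0.001], [0.0, 0.001, -1.0]]
contact_force: [-1.7, -0.4, 2.3]
finger_gap: 11.8
gripper_force: 30.0
```

Run:
```python
from h import *
o=ctrl.get_obs();print({k:np.round(o[k],3).tolist() for k in("time","tool_pos","contact_force","moment","finger_gap","gripper_force","joint_pos")})
```

```text
{'time': 19.25, 'tool_pos': [533.833, -207.676, 127.616], 'contact_force': [-1.734, -0.399, 2.29], 'moment': [-0.004, 0.28, -0.001], 'finger_gap': 11.81, 'gripper_force': 30.0, 'joint_pos': [-0.412, 0.303, 2.031, -0.001, 0.807, 1.031]}
```

Emit:
step_arm --steps '[[[0,0,-0.015],[0,0,-8.5]],[[0,0,-0.03],[0,0,-17]],[[0,0,-0.045],[0,0,-25.5]],[[0,0,-0.06],[0,0,-34]],[[0,0,-0.075],[0,0,-42.5]],[[0,0,-0.09],[0,0,-51]],[[0,0,-0.105],[0,0,-59.5]],[[0,0,-0.12],[0,0,-68]]]'

```text
time: 20.05
tool_pos: [533.7, -207.6, 128.8]
orientation: [[0.253, 0.968, 0.0], [0.968, -0.253, -0.0], [-0.0, 0.0, -1.0]]
contact_force: [-1.9, 0.3, 1.1]
finger_gap: 12.0
gripper_force: 30.0
```

Emit:
step_arm --steps '[[[0,0,-0.015],[0,0,-8.5]],[[0,0,-0.03],[0,0,-17]],[[0,0,-0.045],[0,0,-25.5]],[[0,0,-0.06],[0,0,-34]],[[0,0,-0.075],[0,0,-42.5]],[[0,0,-0.09],[0,0,-51]],[[0,0,-0.1],[0,0,-59.5]],[[0,0,-0.1],[0,0,-68]]]'

```text
time: 20.85
tool_pos: [533.8, -207.7, 129.8]
orientation: [[-0.802, 0.597, 0.0], [0.597, 0.802, -0.001], [-0.001, -0.0, -1.0]]
contact_force: [-1.4, -0.2, 3.2]
finger_gap: 11.8
gripper_force: 30.0
```

Emit:
step_arm --steps '[[[0,0,0],[0,0,-8]],[[0,0,0],[0,0,-16]],[[0,0,0],[0,0,-24]],[[0,0,0],[0,0,-32]],[[0,0,0],[0,0,-38]],[[0,0,0],[0,0,-38]],[[0,0,0],[0,0,-38]],[[0,0,0],[0,0,-38]]]'

```text
time: 21.65
tool_pos: [534.1, -207.9, 130.0]
orientation: [[-1.0, -0.015, 0.001], [-0.015, 1.0, -0.001], [-0.001, -0.001, -1.0]]
contact_force: [1.0, -2.8, 3.0]
finger_gap: 12.0
gripper_force: 30.0
```

Run:
```python
from h import *
o=ctrl.get_obs();print({k:np.round(o[k],3).tolist() for k in("time","tool_pos","contact_force","moment","finger_gap","gripper_force","joint_pos")})
```

```text
{'time': 21.65, 'tool_pos': [534.106, -207.851, 129.969], 'contact_force': [1.042, -2.829, 3.018], 'moment': [-0.472, -0.27, -0.093], 'finger_gap': 12.015, 'gripper_force': 30.001, 'joint_pos': [-0.412, 0.3, 2.03, -0.001, 0.811, -1.997]}
```

The moment about z has risen to 0.09 N m, so the nut is at its stop. I'm letting go and backing off for a check.

Emit:
step_arm --steps '[[[0,0,0],[0,0,0]],[[0,0,0],[0,0,0]],[[0,0,0],[0,0,0]],[[0,0,0],[0,0,0]],[[0,0,0],[0,0,0]],[[0,0,0],[0,0,0]],[[0,0,0],[0,0,0]],[[0,0,0],[0,0,0]]]' --gripper 4.0

```text
time: 22.45
tool_pos: [533.9, -207.7, 129.8]
orientation: [[-1.0, -0.018, 0.001], [-0.018, 1.0, -0.001], [-0.001, -0.001, -1.0]]
contact_force: [-0.4, -0.4, 1.3]
finger_gap: 40.4
gripper_force: 0.0
```

Emit:
step_arm --steps '[[[0,0,-2],[0,0,0]],[[0,0,-5],[0,0,0]],[[0,0,-8],[0,0,0]],[[0,0,-10],[0,0,0]],[[0,0,-10],[0,0,0]],[[0,0,-10],[0,0,0]],[[0,0,-10],[0,0,0]],[[0,0,-10],[0,0,0]]]'

```text
time: 23.25
tool_pos: [533.3, -207.4, 228.6]
orientation: [[-1.0, -0.018, -0.001], [-0.018, 1.0, 0.0], [0.001, 0.0, -1.0]]
contact_force: [0.3, 1.3, -0.1]
finger_gap: 39.9
gripper_force: 0.0
```

Run:
```python
from h import *
np.set_printoptions(precision=1,suppress=True,linewidth=160)
e,im,u=valve("w9",153);print(here()[1],ctrl.get_obs()["time"])
x0,y0=int(u[0])-20,int(u[1])-24
h=cv2.cvtColor(im,cv2.COLOR_RGB2HSV)
print("origin",x0,y0);print(h[y0:y0+40:2,x0:x0+40:2,1])
P=np.array([533.5,-208,0]);print([(z,proj(e,[P+[0,0,z]])[0]) for z in(156,151,147,142,138)])
```

```text
joints [-0.4  0.2  2.  -0.   1.  -2. ] t 23.25
blob [245 186  14  20 171] [252.1 195.1] [ 531.3 -210.2  153. ]
exp [252.8 196.3]
[ 533.4 -207.4  228.8] 23.3
origin 232 172
[[  5   9  10  11  16  11   8   3   3   8   5   5   5  13   8  13  11   9  10   4]
 [  3  10   6   6   9  11  11  11   3   8   8  10  11   5   8   8   9   8   8  13]
 [  8   9   9   8  11   8   9  11  15  10   6  10   3   6  11  11  14   8   8   9]
 [ 13   6   8  11   6   6  13  13   9   9   6   9   6  10  10  11   3   8  14  14]
 [  8  11  14   9  12  13   6   6   6   5  14   5  11   9   3  13  11   9   0  12]
 [ 11   8  15   9   6  10   9   6   3   4   4  13   7  12   6  12   6  11   9  11]
 [  9  11   9   6  16   3   6   4  10  20  14  14   9   8   6   6  13  11   9  11]
 [ 12  12  11  10   9  12  13   9  24 140 163 152  51   5   7  12  11   9  10  12]
 [ 12  10  12  12   8  14   4  10 149 172 183 166 155   5   4  11  10  14  12  11]
 [ 11  12   9  11  10  13  13   5 167 165 166 163 160   0   3  11  12  10  11  12]
 [ 14   7  12  13  12  11   8  38 167 172 180 184 175  31   7   9  11  10  12   9]
 [  8  12  10  
[... 183 characters left out ...]
9 166  21   9  60 168 171  11   9   9  11  11  11]
 [125 106  14   9   6   9  33 168 155   9   8  23 173 159  12  10  12  14   8   6]
 [125 123  92  16   9  10  15 103 165  58  62 150 190  92  10   8   9   8   7   6]
 [126 128 127 117  27  10  10  20 113 173 183 183 130  21  12  11   8   8   5  77]
 [126 128 127 125 124  92  34  14  13  78  91  45  15  11  13   5   3   3  45 125]
 [125 127 126 128 125 126 124 107  48   9   8   8   6   5   2   3   3  21 120 125]
 [126 126 125 126 128 124 127 128 120  67   8   3   2   3   2   2   7 111 124 126]]
[(156, array([254.4, 198.3])), (151, array([254.5, 196.9])), (147, array([254.5, 195.7])), (142, array([254.5, 194.4])), (138, array([254.5, 193.3]))]
```

Emit:
step_arm --steps '[[[0,-0.05,0],[0,0,0]],[[0,-0.05,0],[0,0,0]],[[0,-0.05,2],[0,0,0]],[[0,-0.05,4],[0,0,0]],[[0,-0.05,5.5],[0,0,0]],[[0,-0.05,6.6],[0,0,0]],[[0,-0.05,6.6],[0,0,0]],[[0,-0.05,6.6],[0,0,0]]]' --gripper 0

```text
time: 24.1
tool_pos: [534.1, -208.3, 164.1]
orientation: [[-1.0, -0.018, 0.001], [-0.018, 1.0, -0.001], [-0.001, -0.001, -1.0]]
contact_force: [-0.0, 0.2, 0.8]
finger_gap: 0.7
gripper_force: 0.0
```

Emit:
step_arm --steps '[[[0,0,0.05],[0,0,0]],[[0,0,0.1],[0,0,0]],[[0,0,0.15],[0,0,0]],[[0,0,0.2],[0,0,0]],[[0,0,0.25],[0,0,0]],[[0,0,0.3],[0,0,0]],[[0,0,0.3],[0,0,0]],[[0,0,0.3],[0,0,0]]]'

```text
time: 24.9
tool_pos: [533.9, -208.1, 160.8]
orientation: [[-1.0, -0.018, 0.0], [-0.018, 1.0, -0.001], [-0.0, -0.001, -1.0]]
contact_force: [0.1, -0.3, -0.9]
finger_gap: 0.4
gripper_force: 0.0
```

Emit:
step_arm --steps '[[[0,0,0.1],[0,0,0]],[[0,0,0.2],[0,0,0]],[[0,0,0.3],[0,0,0]],[[0,0,0.4],[0,0,0]],[[0,0,0.4],[0,0,0]],[[0,0,0.4],[0,0,0]],[[0,0,0.4],[0,0,0]],[[0,0,0.4],[0,0,0]]]'

```text
time: 25.7
tool_pos: [533.9, -208.2, 156.8]
orientation: [[-1.0, -0.018, 0.0], [-0.018, 1.0, -0.001], [-0.0, -0.001, -1.0]]
contact_force: [-0.1, -0.4, 0.4]
finger_gap: 0.6
gripper_force: 0.0
```

Emit:
step_arm --steps '[[[0,0,0.05],[0,0,0]],[[0,0,0.1],[0,0,0]],[[0,0,0.15],[0,0,0]],[[0,0,0.15],[0,0,0]],[[0,0,0.15],[0,0,0]],[[0,0,0.15],[0,0,0]],[[0,0,0.15],[0,0,0]],[[0,0,0.15],[0,0,0]]]'

```text
time: 26.5
tool_pos: [533.9, -208.2, 155.4]
orientation: [[-1.0, -0.018, 0.001], [-0.018, 1.0, -0.001], [-0.001, -0.001, -1.0]]
contact_force: [0.3, -0.1, 3.8]
finger_gap: 0.1
gripper_force: 1.7
```

Emit:
step_arm --steps '[[[0,0,0.05],[0,0,0]],[[0,0,0.1],[0,0,0]],[[0,0,0.15],[0,0,0]],[[0,0,0.15],[0,0,0]],[[0,0,0.15],[0,0,0]],[[0,0,0.15],[0,0,0]],[[0,0,0.15],[0,0,0]],[[0,0,0.15],[0,0,0]]]'

```text
time: 27.3
tool_pos: [533.9, -208.2, 153.9]
orientation: [[-1.0, -0.018, 0.001], [-0.018, 1.0, -0.001], [-0.001, -0.001, -1.0]]
contact_force: [0.9, 0.2, 4.2]
finger_gap: -0.1
gripper_force: 2.3
```

Emit:
step_arm --steps '[[[0,0,0.05],[0,0,0]],[[0,0,0.1],[0,0,0]],[[0,0,0.13],[0,0,0]],[[0,0,0.13],[0,0,0]],[[0,0,0.13],[0,0,0]],[[0,0,0.13],[0,0,0]],[[0,0,0.13],[0,0,0]],[[0,0,0.13],[0,0,0]]]'

```text
time: 28.1
tool_pos: [533.9, -208.2, 152.6]
orientation: [[-1.0, -0.018, 0.001], [-0.018, 1.0, -0.001], [-0.001, -0.001, -1.0]]
contact_force: [-0.4, -0.7, 5.1]
finger_gap: 0.7
gripper_force: 2.8
```

Emit:
step_arm --steps '[[[0,0,0.05],[0,0,0]],[[0,0,0.05],[0,0,0]],[[0,0,0.05],[0,0,0]],[[0,0,0.05],[0,0,0]],[[0,0,0.05],[0,0,0]],[[0,0,0.05],[0,0,0]],[[0,0,0.05],[0,0,0]],[[0,0,0.05],[0,0,0]]]'

```text
time: 28.9
tool_pos: [534.0, -208.2, 152.1]
orientation: [[-1.0, -0.018, 0.001], [-0.018, 1.0, -0.001], [-0.001, -0.001, -1.0]]
contact_force: [-0.3, 1.3, 7.0]
finger_gap: 0.6
gripper_force: 3.2
```

Emit:
step_arm --steps '[[[0,0,0.03],[0,0,0]],[[0,0,0.03],[0,0,0]],[[0,0,0.03],[0,0,0]],[[0,0,0.03],[0,0,0]],[[0,0,0.03],[0,0,0]],[[0,0,0.03],[0,0,0]],[[0,0,0.03],[0,0,0]],[[0,0,0.03],[0,0,0]]]'

```text
time: 29.7
tool_pos: [534.0, -208.2, 152.0]
orientation: [[-1.0, -0.018, 0.001], [-0.018, 1.0, -0.001], [-0.001, -0.001, -1.0]]
contact_force: [-0.4, 0.7, 9.4]
finger_gap: 0.5
gripper_force: 4.2
```

Emit:
step_arm --steps '[[[0,0,0],[0,0,0]],[[0,0,0],[0,0,0]],[[0,0,0],[0,0,0]],[[0,0,0],[0,0,0]],[[0,0,0],[0,0,0]],[[0,0,0],[0,0,0]],[[0,0,0],[0,0,0]],[[0,0,0],[0,0,0]]]'

```text
time: 30.5
tool_pos: [534.0, -208.2, 152.0]
orientation: [[-1.0, -0.018, 0.001], [-0.018, 1.0, -0.001], [-0.001, -0.001, -1.0]]
contact_force: [-0.4, 0.5, 8.3]
finger_gap: 0.5
gripper_force: 4.2
```

The pin is at its hard stop: about 3.5 mm of travel at 8–9 N. I'm holding it there.

Emit:
step_arm --steps '[[[0,0,0],[0,0,0]],[[0,0,0],[0,0,0]],[[0,0,0],[0,0,0]],[[0,0,0],[0,0,0]],[[0,0,0],[0,0,0]],[[0,0,0],[0,0,0]],[[0,0,0],[0,0,0]],[[0,0,0],[0,0,0]]]'

```text
time: 31.3
tool_pos: [534.0, -208.2, 152.0]
orientation: [[-1.0, -0.018, 0.001], [-0.018, 1.0, -0.001], [-0.001, -0.001, -1.0]]
contact_force: [-1.2, -0.1, 8.4]
finger_gap: 0.6
gripper_force: 4.2
```

Emit:
step_arm --steps '[[[0,0,0],[0,0,0]],[[0,0,0],[0,0,0]],[[0,0,0],[0,0,0]],[[0,0,0],[0,0,0]],[[0,0,0],[0,0,0]],[[0,0,0],[0,0,0]],[[0,0,0],[0,0,0]],[[0,0,0],[0,0,0]]]'

```text
time: 32.1
tool_pos: [534.0, -208.2, 152.0]
orientation: [[-1.0, -0.018, 0.001], [-0.018, 1.0, -0.001], [-0.001, -0.001, -1.0]]
contact_force: [-1.4, 1.1, 9.6]
finger_gap: 0.4
gripper_force: 4.2
```

Emit:
step_arm --steps '[[[0,0,-0.2],[0,0,0]],[[0,0,-0.5],[0,0,0]],[[0,0,-1],[0,0,0]],[[0,0,-2],[0,0,0]],[[0,0,-4],[0,0,0]],[[0,0,-6.5],[0,0,0]],[[0,0,-9],[0,0,0]],[[0,0,-10],[0,0,0]]]'

```text
time: 32.9
tool_pos: [534.6, -208.4, 254.4]
orientation: [[-1.0, -0.018, 0.003], [-0.018, 1.0, -0.002], [-0.003, -0.002, -1.0]]
contact_force: [0.3, -0.3, -0.2]
finger_gap: 0.3
gripper_force: 0.0
```

Run:
```python
from h import *
e,im,u=valve("w10",153);print(ctrl.get_obs()["contact_force"],ctrl.get_obs()["time"])
for n in("scene","side"):
    eyes.grab_frame(n)
    for r in spotter.outline_of("vessel",n)[:2]:print(n,r["conf"],r["box"],proj(extr(n),[[533.5,-208.5,156],[533.5,-208.5,30]]).round(1).tolist())
```

```text
joints [-4.120e-01  1.310e-01  1.969e+00 -1.000e-03  1.037e+00 -2.000e+00] t 32.9
blob [247 179  13  18 137] [253.4 187.1] [ 531.7 -210.4  153. ]
exp [254.27811283 187.93886892]
[0.43377832 0.19060238 1.39731497] 32.95
scene 0.86 [224.8, 141.8, 245.4, 176.3] [[233.5, 139.8], [234.1, 171.8]]
side 0.91 [299.6, 143.8, 314.1, 184.0] [[305.3, 142.7], [303.3, 177.3]]
```

The vessel stands upright in the well, seen from all three cameras, and the valve position hasn't changed. I'm handing in.

```bash
python3 -c "
from bench import sign_off
print(sign_off())"
```

```text
the job is handed in; nothing more can be done
None
```

The job is handed in at about 33 s of the 72 s allowed: the vessel stands upright in the holder, the lock nut is backed off to its stop, and the pin was held fully down for about 3 s at 8–10 N, then let go; the nut and pin states rest on force and travel readings, not a final close-up picture.

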